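# Line up the lid hinge of a bench box and hold it for the pin

### The job

The lid of the small wooden bench box has to go back on its hinge. First start the loose hinge pin: push its straight end into the outer end of either of the box's two hinge knuckles and let go so that it stays there by itself, at least a centimetre in but not sticking out into the gap between the knuckles. Then pick up the lid, inside up, hold it level, out from the box's hinge side like a lid swung fully open, and bring its own knuckle into the gap with its edge snug against the box, so that all the holes line up and the pin could be tapped through; finish still holding the lid there, pressed lightly home (do not let go), and leave the hammer, jar and brush where they are.

Things in the scene. Friction and masses are not known exactly. Their poses are not given: they have to be found in the camera images.
- bench_box: Open wooden box, fixed to the bench: 100 (its x) x 90 (its y) x 52 mm high. Origin under its centre; z up. Its hinge side is its -x face, at x = -50 mm, roughly towards the robot. A steel hinge leaf 4 mm thick lies on that side's rim with two knuckles (tubes 18 mm outside, 10 mm bore, 26 mm long, ends chamfered 2.5 mm) and a 28 mm gap between them; the outer foot brackets are 20 mm high.
- gap_center (a point): Middle of the gap between the box's two knuckles, on their common axis; 3 mm inside the box's -x face, 11 mm above its rim (63 mm above the bench). Axes as the box: y along the knuckles, -x away from the box. The gap runs from y = -14 to +14 mm, the knuckles on to -40 and +40 mm.
- left_mouth (a point): Centre of the outer mouth of the box's knuckle at its +y end, 40 mm from the gap's middle. The pin goes in here along the box's -y.
- right_mouth (a point): Centre of the outer mouth of the box's knuckle at its -y end, 40 mm from the gap's middle. The pin goes in here along the box's +y.
- lid: Loose wooden lid, 0.2 kg, lying inside up: 85 (its x) x 90 (its y) x 12 mm. Origin under its centre, z up. A steel leaf 4 mm thick is screwed on top along its +x edge, with one knuckle (18 mm outside, 10 mm bore, 24 mm long) that stands out past that edge. Hung fully open, the lid's x and y point as the box's, the +x edge butts flat on the box's -x face and the knuckle is 2 mm clear of the rim.
- lid_knuckle (a point): Centre of the lid's knuckle, on its bore's axis (along the lid's y): 45.5 mm ahead (+x) of the lid's centre, 3 mm past its edge, 23 mm above its underside. With the holes lined up it is at gap_center.
- lid_batten (a point): Centre of the wooden batten on the lid's inside, by which it is held: 16 mm wide (x), 60 mm long (y), 22 mm high, standing on the lid's 12 mm thick panel. 10 mm behind (-x) the lid's centre, 23 mm above its underside. The leaf's near edge is 27 mm ahead of the batten's face.
- hinge_pin: Loose steel hinge pin, 0.045 kg, 8.6 mm round bar lying on the bench: a straight shank 90 mm long (its y) whose -y end is bent square into a 26 mm leg (to its -x). Origin at the middle of the shank, at its underside (axis 4.3 mm above); +y points to the free, rounded end that goes into the knuckle.
- pin_tip (a point): Free rounded end of the pin, on the shank's axis, 45 mm along +y from the pin's origin. Started in a knuckle with 1.4 mm play, the pin droops a little when let go and its leg swings down.
- tack_hammer: Small tack hammer lying on the cutting mat on the right, 73 x 198 x 21 mm; bystander, to be left alone. Origin under its middle, handle along its y.
- eyelet_jar: Glass jar with orange screw lid, 64 mm across, 72 mm high, far to the right of the box; bystander, to be left alone. Origin under its centre.
- felt_brush: Wooden felt brush, 41 x 130 x 36 mm, in front of the small drawer chest; bystander, to be left alone. Origin under its centre.

How it is judged:
By the outcome, as a careful person would: the job done as asked, in the order asked, and still so for the second after the job is handed in, while the arm keeps its last pose, push and grip.
It also fails if it takes over 58 s, if anything falls off the work surface, if the arm or the gripper's body presses on something with over 40 N, if the wrist force passes 120 N, or if a joint passes its speed limit or range.

### The arm

A 6-joint arm with a two-finger parallel gripper is mounted at the origin on a cart in front of the work surface, level with it; the furniture and walls round the work are solid. World frame = base frame: x ahead of the robot, y to its left, z up, the work surface at z = 0. Lengths are in m, angles in degrees, forces in N, time in s.
With the tool pointing down it reaches from about 0.25 to 0.775 m from the base axis. Payload 4 kg.
Tool frame: the origin (TCP) lies midway between the tips of the shut fingers; the grasp point (between the pads) lies 19 mm behind it; x points along the fingers, y is the direction in which the jaws open and shut, and the axes are right-handed (so a half turn about x gives the same grasp; the last joint's range is limited). The gripper opens to 94 mm and grips with 3 to 60 N. Pads are 16 mm wide; open, the fingers measure 119 mm over their backs; the gripper's body (75 mm by 177 mm) begins 78 mm behind the grasp point.
Start: joints at [-78.444, 4.996, 78.535, -0, 96.463, -5.907], TCP at [0.165, -0.525, 0.206] pointing down, gripper open.
Joint ranges: [-177.83, 177.83], [-43.37, 116.18], [15.69, 146.23], [-61.86, 241.86], [9.47, 152.12], [-147.06, 147.06]. Speed limits (degrees/s): [159.86, 159.86, 180, 180, 180, 180].

### API

Orientations are given as [roll, pitch, yaw] about the fixed x, y, z axes, in that order (R = Rz(yaw) Ry(pitch) Rx(roll)).
In Python, from cell import move_pose, servo_line, movej, command_gripper, sleep, ik, get_state, snapshot, IKError, hand_in, spot_in, cut_out, mark_of gives the robot as it stands. Calls block until the motion is done:
- move_pose(position, orientation): joint-space move of the TCP to a pose.
- servo_line(position, attitude=None, speed=0.15): straight line of the TCP; attitude=None keeps the orientation; speed is the mean speed in m/s.
- movej(angles): joint-space move.
- command_gripper(opening, grasp_force=None): opening from 0.0 (shut) to 1.0 (fully open); grasp_force is the grip in N (None keeps the last); returns when the fingers have stopped.
- sleep(seconds).
- ik(position, orientation): joint angles nearest the present ones, or None.
- get_state(): the state.
- snapshot(name): name is "side" or "top" or "wrist"; returns a dict with "img" (384x512x3 uint8, blue, green, red), "mtx" (3x3 intrinsics, pixels), "R" (3x3) and "t" (3): a world point X has camera coordinates R X + t. Camera axes: x right, y down, z forward; pixel columns grow to the right and rows downward; lengths in m; the calibration is good to about 2 mm. The wrist camera is an equidistant fisheye: a pixel r from the principal point sees the ray r / f radians off the axis. A picture is of the moment at which its call begins. There is no depth.
A pose or a line that the arm cannot do raises IKError and nothing moves.
- hand_in(): hands the job in, once; it reports no verdict.
Trained networks look in the newest picture that a camera, given by its name, has taken for a name from the list of things; names that differ only in an ending like _2 or _b are one class to them, and where a whole thing is asked for, a point or a joint stands for the part that bears it (a point fixed in the world has none). Each returns a list of dicts, best first, with "conf" (0 to 1); they miss things now and then, are a little off and sometimes report something else, mostly with a low value. They report only what shows in the picture. A call takes as long as a camera call.
- spot_in(query, camera): "point" ([x, y, z] in m, in the coordinates of the camera as it stood for that picture, good to about 4 mm: the middle of the surface that is visible of it).
- cut_out(query, camera): "mask" (384x512 bool, what is visible of it).
- mark_of(query, camera): "point" ([x, y, z] in m, in the coordinates of the camera as it stood for that picture, good to about 4 mm: a listed point, or the origin of a listed thing).
The state is a dict: "time_s": time; "joint_positions": joint angles; "joint_velocities": joint speeds; "joint_torque": joint torques, N m; "tool_pos": TCP position; "tool_rot": TCP orientation; "force": force on the tool from outside, world axes, zero at the start; "moment": the same for the moment, N m; "grip_width": opening from 0.0 (shut) to 1.0 (fully open).
Only numpy, scipy, OpenCV 4.12 (cv2) and the standard library are available. Lean on these libraries where they do the work, as an engineer would, in place of code of your own. Each camera call takes 0.05 s, during which the arm holds its last target. There are 200 camera calls.

## Working session

There is one attempt and no reset: what is moved stays moved. The work goes in short steps, each a Python script; the robot and the scene stay as the last script left them, time stands still between calls to the robot, and variables do not carry over. Pictures are saved under pics/ and viewed, on a budget of 10 in all, crops included, one or two more only if the job needs it, and the job is handed in when it is done.

```bash
mkdir -p pics; ls; cat > h.py <<'E'
import numpy as np, cv2
from cell import *
def w(s,p): return s["R"].T@(np.array(p)-s["t"])
def look(cam,names,fn=mark_of):
    s=snapshot(cam); o={}
    for n in names:
        o[n]=[(round(float(d["conf"]),2),w(s,d["point"]).round(4).tolist()) for d in fn(n,cam)[:2]]
    return s,o
E
python3 - <<'E'
from h import *
N=["bench_box","gap_center","left_mouth","right_mouth","lid","lid_knuckle","lid_batten","hinge_pin","pin_tip","tack_hammer","eyelet_jar","felt_brush"]
ims=[]
for c in ("top","side"):
    s,o=look(c,N); ims.append(s["img"])
    for k,v in o.items(): print(c,k,v)
    cv2.imwrite(f"pics/{c}0.png",s["img"])
st=get_state(); print(st)
E
```

```text
pics
top bench_box [(0.7, [0.5541, 0.304, 0.0005]), (0.48, [0.7518, 0.0141, 0.0009])]
top gap_center [(0.6, [0.5078, 0.2901, 0.0649])]
top left_mouth [(0.8, [0.5029, 0.3305, 0.0619])]
top right_mouth [(0.78, [0.5279, 0.2483, 0.0629])]
top lid [(0.63, [0.5099, 0.081, 0.0032]), (0.44, [0.5029, 0.3272, 0.0638])]
top lid_knuckle [(0.63, [0.5505, 0.0717, 0.0241])]
top lid_batten [(0.91, [0.4956, 0.0777, 0.0239])]
top hinge_pin [(0.69, [0.432, -0.0137, -0.0009]), (0.31, [0.4963, 0.0775, 0.0247])]
top pin_tip [(0.48, [0.4401, 0.0271, 0.0008])]
top tack_hammer [(0.96, [0.4919, -0.2441, 0.009]), (0.6, [0.5521, 0.0737, 0.0256])]
top eyelet_jar [(0.95, [0.6932, -0.108, 0.0026])]
top felt_brush [(0.63, [0.7496, 0.0117, 0.003])]
side bench_box [(0.71, [0.5525, 0.3075, -0.0049])]
side gap_center [(0.79, [0.5107, 0.2908, 0.0618])]
side left_mouth [(0.64, [0.4962, 0.3313, 0.0589]), (0.47, [0.507, 0.08, 0.0022])]
side right_mouth [(0.98, [0.5264, 0.2541, 0.06]), (0.38, [0.4993, 0.3314, 0.0625])]
side lid [(0.65, [0.5061, 0.081, 0.0018])]
side lid_knuckle [(0.66, [0.55, 0.0754, 0.0239])]
side lid_batt
[... 362 characters left out ...]
.8, [0.7469, 0.0171, 0.0009])]
{'time_s': 1.3, 'joint_positions': array([-7.84439939e+01,  4.99583156e+00,  7.85348949e+01,  1.04945594e-03,
        9.64613488e+01, -5.90684459e+00]), 'joint_velocities': array([ 0.10662407,  0.02231906, -0.02005787, -0.04454013, -0.01672106,
        0.00974239]), 'joint_torque': array([-5.38291933e-04, -3.40037405e+01, -3.02596629e+01,  7.17099407e-02,
        2.38940190e-02,  2.12743521e-05]), 'tool_pos': array([ 0.16505959, -0.52468224,  0.20551313]), 'tool_rot': array([ 91.58927372,  89.99200689, -70.94775741]), 'force': array([ 0.10784628,  0.12995284, -0.39783951]), 'moment': array([0.0685239 , 0.02542921, 0.01047003]), 'grip_width': 0.9938005442623066}
```

View pics/top0.png

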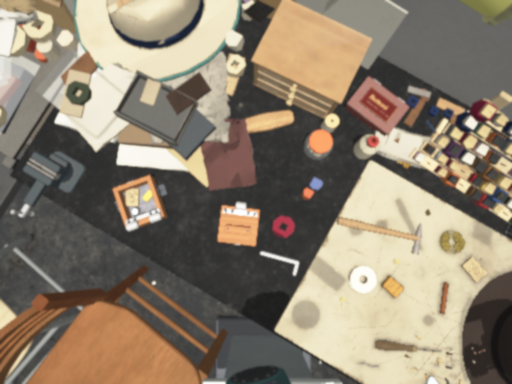

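View pics/side0.png

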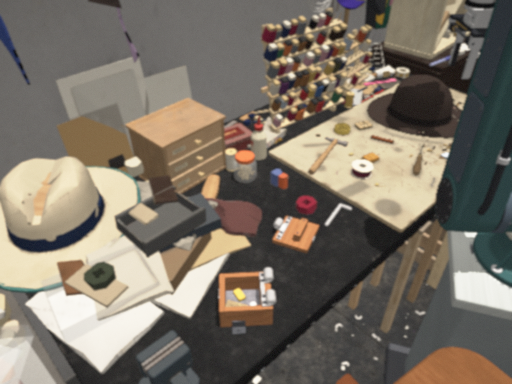

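Top: box around (138,202) with the hinge knuckles on its lower side, (128,228)–(162,215); lid at (240,225) and pin from (262,252) to (297,272). Side agrees with the networks. I'll use the right mouth, which is nearest the pin's present heading. Next I go above the box and the pin for close looks.

```bash
python3 - <<'E'
from h import *
def run(pos,yaw,names,tag):
    move_pose(pos,[0,90,yaw])
    s,o=look("wrist",names)
    for k,v in o.items(): print(tag,k,v)
    return s
B=["bench_box","gap_center","left_mouth","right_mouth"]
a=run([0.47,0.24,0.22],-71,B,"b1"); b=run([0.45,0.28,0.2],-71,B,"b2")
c=run([0.43,-0.01,0.16],-100,["hinge_pin","pin_tip","lid","lid_knuckle","lid_batten"],"p")
print(c["R"].round(3).tolist(),(-c["R"].T@c["t"]).round(3),c["mtx"].tolist())
m=cut_out("hinge_pin","wrist")
print([(d["conf"],d["mask"].sum()) for d in m])
im=c["img"].copy()
if m: im[m[0]["mask"]]=im[m[0]["mask"]]//2+np.uint8([0,0,127])
np.savez("p.npz",R=c["R"],t=c["t"],mtx=c["mtx"],mask=m[0]["mask"])
cv2.imwrite("pics/w1.png",np.vstack([np.hstack([a["img"],b["img"]]),np.hstack([c["img"],im])])[:, :, :][::1,::1]) if 0 else cv2.imwrite("pics/w1.png",cv2.resize(np.vstack([np.hstack([a["img"],b["img"]]),np.hstack([c["img"],im])]),(800,600),interpolation=cv2.INTER_AREA))
print(get_state()["time_s"],get_state()["joint_positions"].round(1))
E
```

```text
b1 bench_box [(0.96, [0.5556, 0.3065, 0.0005]), (0.37, [0.4991, 0.0802, 0.0227])]
b1 gap_center [(0.88, [0.5117, 0.2852, 0.0661])]
b1 left_mouth [(0.64, [0.4991, 0.328, 0.0618])]
b1 right_mouth [(0.78, [0.5277, 0.2534, 0.0644])]
b2 bench_box [(0.91, [0.5548, 0.3088, 0.0001])]
b2 gap_center [(0.75, [0.509, 0.2882, 0.0639])]
b2 left_mouth [(0.66, [0.495, 0.3284, 0.0635])]
b2 right_mouth [(0.82, [0.5268, 0.2522, 0.0631])]
p hinge_pin [(0.82, [0.433, -0.013, 0.002])]
p pin_tip [(0.8, [0.4416, 0.0249, 0.0076])]
p lid [(0.77, [0.5052, 0.0775, -0.0021])]
p lid_knuckle [(0.61, [0.5493, 0.0775, 0.0241])]
p lid_batten [(0.81, [0.4971, 0.0823, 0.0243])]
[[0.985, -0.171, -0.0], [-0.167, -0.959, 0.227], [-0.039, -0.224, -0.974]] [0.441 0.055 0.34 ] [[297.3186396354542, 0.0, 259.0046531275878], [0.0, 297.3186396354542, 196.21378770035906], [0.0, 0.0, 1.0]]
[(0.82, np.int64(827)), (0.58, np.int64(6257))]
6.4833 [-8.8 -9.8 97.9  0.  91.9  1.1]
```

View pics/w1.png

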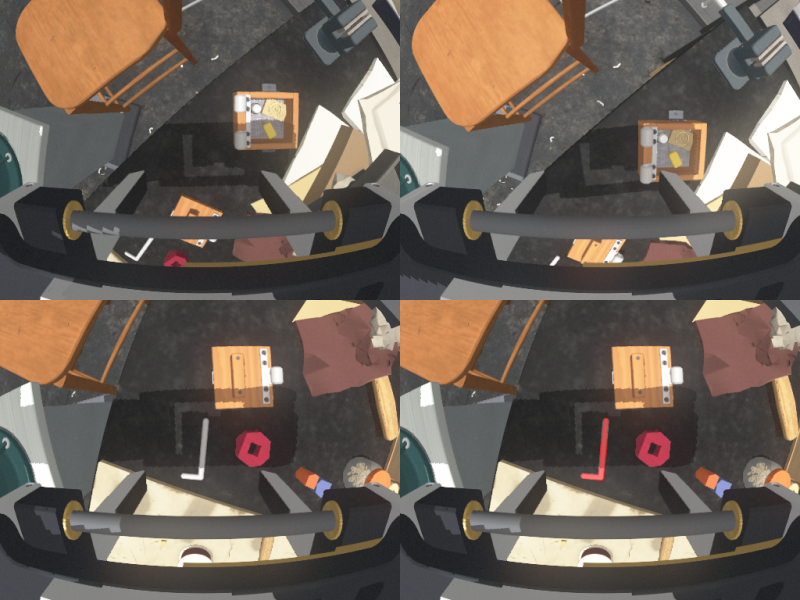

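The wrist view shows the pin clearly: the mask covers the shank and leg cleanly. The box and lid are also in view. Now I fit poses from the mask and the averaged points, then pick the pin.

```bash
cat >> h.py <<'E'
def back(s,uv,z):
    """fisheye wrist pixels -> world points on plane z"""
    K=np.array(s["mtx"]); d=(np.atleast_2d(uv)-K[:2,2])/K[0,0]
    th=np.linalg.norm(d,axis=1,keepdims=True)
    r=np.hstack([d/np.maximum(th,1e-9)*np.sin(th),np.cos(th)])@s["R"]
    C=-s["R"].T@s["t"]
    return C+r*((z-C[2])/r[:,2:])
def proj(s,X):
    c=s["R"]@np.array(X)+s["t"]; K=s["mtx"]; n=np.hypot(*c[:2])
    return K[:2,2]+K[0,0]*np.arctan2(n,c[2])*c[:2]/n
def fit2(model,obs):
    """planar rigid fit, list of (model xy, obs xy) -> yaw deg, origin"""
    A=np.array(model);B=np.array(obs);a=A-A.mean(0);b=B-B.mean(0)
    th=np.arctan2((a[:,0]*b[:,1]-a[:,1]*b[:,0]).sum(),(a*b).sum())
    R=np.array([[np.cos(th),-np.sin(th)],[np.sin(th),np.cos(th)]])
    return np.degrees(th),B.mean(0)-R@A.mean(0)
def rz(y):
    y=np.radians(y);return np.array([[np.cos(y),-np.sin(y),0],[np.sin(y),np.cos(y),0],[0,0,1]])
E
python3 - <<'E'
from h import *
G=(-.047,0);L=(-.047,.04);Rm=(-.047,-.04);O=(0,0)
obs=[(O,(.5541,.304)),(G,(.5078,.2901)),(L,(.5029,.3305)),(Rm,(.5279,.2483)),(O,(.5525,.3075)),(G,(.5107,.2908)),(L,(.4962,.3313)),(Rm,(.5264,.2541)),
(O,(.5556,.3065)),(G,(.5117,.2852)),(L,(.4991,.328)),(Rm,(.5277,.2534)),(O,(.5548,.3088)),(G,(.509,.2882)),(L,(.495,.3284)),(Rm,(.5268,.2522))]
y,o=fit2(*zip(*obs)); print("box",y,o, o+rz(y)[:2,:2]@G, o+rz(y)[:2,:2]@Rm)
K=(.0455,0);T=(-.01,0)
obs=[(O,(.5099,.081)),(K,(.5505,.0717)),(T,(.4956,.0777)),(O,(.5061,.081)),(K,(.55,.0754)),(T,(.4923,.0831)),(O,(.5052,.0775)),(K,(.5493,.0775)),(T,(.4971,.0823))]
y,o=fit2(*zip(*obs)); print("lid",y,o,o+rz(y)[:2,:2]@T)
s=dict(np.load("p.npz")); v,u=np.nonzero(s["mask"]); X=back(s,np.c_[u,v].astype(float),.0043)[:,:2]
# pixel fit: template of pin (shank+leg), maximise overlap
from scipy.optimize import minimize
def sd(P,p):
    q=(P-p[:2])@rz(p[2])[:2,:2]
    d1=np.hypot(q[:,0],np.maximum(abs(q[:,1])-.045,0))
    d2=np.hypot(q[:,1]+.0407,np.maximum(abs(q[:,0]+.013)-.013,0))
    return np.minimum(d1,d2)
t=np.r_[[(0,k) for k in np.linspace(-.045,.045,60)],[(-k,-.0407) for k in np.linspace(.004,.026,15)]]
from scipy.spatial import cKDTree
tr=cKDTree(X)
def c(p): 
    M=t@rz(p[2])[:2,:2].T+p[:2]
    return (np.maximum(sd(X,p)-.0043,0)**2).mean()+(tr.query(M)[0]**2).mean()
r=minimize(c,[.433,-.013,-10],method="Nelder-Mead",options=dict(xatol=1e-5,fatol=1e-12,maxiter=2000))
print("pin",r.x,r.fun**.5)
E
```

```text
box 20.75650707872436 [0.5553496  0.30669875] [0.51140013 0.29004208] [0.52557602 0.25263828]
lid -6.465689023380531 [0.50557527 0.07991031] [0.49563887 0.08103639]
pin [  0.4296762   -0.01947241 -14.6248824 ] 0.0005225453856381032
```

```bash
python3 - <<'E'
from h import *
y=-14.6; g=np.array([.4297,-.0195,0])+rz(y)@[0,-.008,0]; rpy=[0,90,y-90]
command_gripper(0.45,25)
move_pose([g[0],g[1],.06],rpy)
servo_line([g[0],g[1],.0015],speed=.08)
print(get_state()["force"].round(1))
command_gripper(0.0,25); print(get_state()["grip_width"]*94)
servo_line([g[0],g[1],.1],speed=.15)
by=20.76; o=np.array([.55535,.3067,0])
# hold grasp 8mm behind pin origin; tip 53 mm ahead of grasp; standoff 35 mm
m=o+rz(by)@[-.047,-.04,.063]
p=m-rz(by)@[0,.053+.035,0]; p[2]=.063-.0028
move_pose([p[0],p[1],.1],[0,90,by-90])
servo_line(p,speed=.15)
s,o2=look("wrist",["right_mouth","gap_center","left_mouth","bench_box","pin_tip","hinge_pin"])
for k,v in o2.items(): print(k,v)
cm=cut_out("hinge_pin","wrist"); print([(d["conf"],d["mask"].sum()) for d in cm])
st=get_state(); print(st["tool_pos"],p,st["time_s"],st["grip_width"]*94)
cv2.imwrite("pics/w2.png",s["img"]); np.savez("s2.npz",R=s["R"],t=s["t"],mtx=s["mtx"])
sd=snapshot("side"); cv2.imwrite("pics/side2.png",sd["img"])
E
```

```text
[ 0.   0.9 -0. ]
7.617638428955068
right_mouth [(0.8, [0.5284, 0.256, 0.0656]), (0.48, [0.4976, 0.0819, 0.0227])]
gap_center [(0.76, [0.5115, 0.2842, 0.0641])]
left_mouth []
bench_box [(0.82, [0.5582, 0.3033, -0.0003])]
pin_tip [(0.67, [0.5348, 0.2229, 0.0683])]
hinge_pin [(0.89, [0.5535, 0.181, 0.0633]), (0.36, [0.5009, 0.0837, 0.0233])]
[(0.65, np.int64(1652))]
[0.55715235 0.17046128 0.06089838] [0.5567717  0.17035126 0.0602    ] 11.9833 7.659335397492089
```

View pics/w2.png

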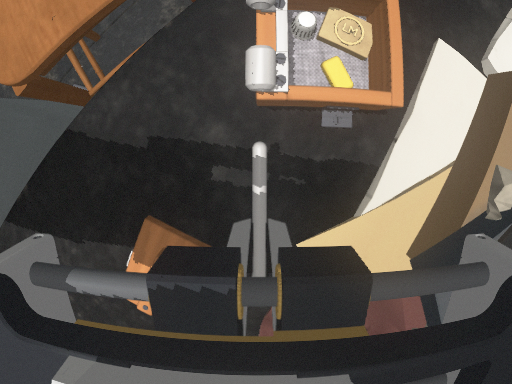

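The pin is held straight: tip at (259,147), just below the right knuckle (247–276, 45–92) and nearly in line with it. I'll measure the lateral offset with an enlarged crop.

```bash
python3 - <<'E'
from h import *
im=cv2.imread("pics/w2.png")
c=cv2.resize(im[35:165,220:305],None,fx=6,fy=4.6,interpolation=cv2.INTER_CUBIC)
for x in range(220,305,10): cv2.line(c,((x-220)*6,0),((x-220)*6,8),(0,255,0),1)
cv2.imwrite("pics/w2c.png",c)
g=cv2.cvtColor(im,6)
for r in (60,70,80,155,165,178): print(r,g[r,240:285].tolist())
s=dict(np.load("s2.npz"))
by=20.76;o=np.array([.55535,.3067,0])
for n,q in dict(mouth=[-.047,-.04,.063],inn=[-.047,-.014,.063],l=[-.056,-.04,.063],r=[-.038,-.04,.063]).items(): print(n,proj(s,o+rz(by)@q).round(1))
st=get_state();print(st["tool_pos"],st["tool_rot"])
for d in (.045,.053): print("pin",proj(s,st["tool_pos"]+rz(by)@[0,d,.0028]).round(1))
E
```

```text
60 [64, 68, 69, 68, 75, 119, 168, 184, 194, 206, 214, 219, 222, 225, 226, 229, 235, 240, 244, 246, 247, 244, 238, 233, 226, 223, 222, 221, 214, 211, 204, 195, 186, 178, 163, 130, 90, 101, 128, 128, 127, 130, 126, 129, 125]
70 [62, 64, 65, 67, 65, 135, 174, 184, 198, 208, 212, 220, 222, 224, 226, 232, 239, 243, 246, 247, 247, 244, 238, 233, 225, 223, 220, 219, 216, 209, 199, 190, 184, 176, 157, 138, 152, 170, 235, 243, 243, 244, 242, 244, 244]
80 [62, 63, 61, 63, 64, 116, 171, 188, 202, 206, 213, 219, 223, 226, 230, 236, 242, 245, 246, 246, 246, 244, 237, 230, 224, 221, 218, 218, 213, 208, 197, 186, 184, 170, 156, 129, 94, 111, 123, 117, 107, 106, 116, 126, 126]
155 [36, 41, 42, 42, 39, 40, 41, 42, 37, 40, 41, 40, 121, 184, 207, 183, 136, 140, 213, 241, 233, 223, 217, 209, 198, 172, 121, 59, 42, 44, 43, 43, 45, 40, 44, 45, 49, 48, 47, 43, 41, 43, 40, 43, 41]
165 [35, 45, 42, 39, 40, 41, 40, 38, 38, 41, 41, 42, 88, 121, 126, 135, 139, 138, 140, 146, 143, 139, 139, 137, 136, 129, 96, 49, 43, 39, 46, 42, 38, 41, 43, 42, 43, 46, 45, 44, 45, 39, 42, 40, 44]
178 [57, 55, 55, 58, 52, 55, 57, 56, 55, 57, 54, 54, 90, 121, 131, 134, 136, 138, 141, 143, 146, 139, 139, 139, 135, 127, 101, 63, 50, 36, 43, 41, 37, 40, 44, 42, 43, 41, 44, 52, 55, 48, 44, 51, 52]
mouth [261.2  88.4]
inn [261.2  46.5]
l [245.9  88.5]
r [276.5  88.5]
[0.55702207 0.17045594 0.06068658] [77.92464162 89.95388946  8.69184997]
pin [261.6 160.5]
pin [261.7 147.1]
```

View pics/w2c.png

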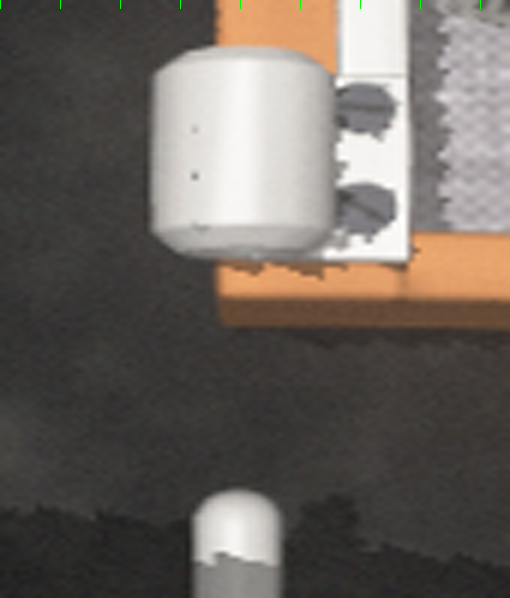

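Pin axis is at col 259.3 and knuckle axis at 260.2, so I correct +0.5 mm in box x. The tip is about 32 mm from the mouth, so about 51 mm of travel gives 19 mm depth. Inserting in steps with force checks.

```bash
python3 - <<'E'
from h import *
by=20.76; R=rz(by); rpy=[0,90,by-90]
p0=np.array([.55702,.17046,.0602])   # actual xy at look, wanted z
cmd0=np.array([.55677,.17035,.0602])
base=p0+R@[.0005,0,0]
corr=np.array([-.0002,0,-.0005])
def go(d,sp):
    servo_line(base+R@[0,d,0]+corr,rpy,speed=sp)
    st=get_state(); e=st["tool_pos"]-(base+R@[0,d,0])
    f=R.T@st["force"]; print(round(d,3),"err mm",(R.T@e*1e3).round(2),"F",f.round(1),"M",(R.T@st["moment"]).round(2),"t",round(st["time_s"],2)); return e,f
e,f=go(.026,.1); sleep(.2)
e=get_state()["tool_pos"]-(base+R@[0,.026,0]); print((R.T@e*1e3).round(2)); corr=corr-e*[1,1,1]
for d in (.032,.036,.040,.044,.048,.051):
    e,f=go(d,.03)
    if np.abs(f).max()>20: print("STOP");break
s=snapshot("wrist"); cv2.imwrite("pics/w3.png",cv2.resize(s["img"][0:220,180:340],None,fx=3,fy=2.7,interpolation=cv2.INTER_CUBIC))
E
```

```text
0.026 err mm [-0.24  0.6  -0.58] F [-0.3  0.2 -0. ] M [-0.07 -0.08 -0.01] t 12.44
[-0.17 -0.29 -0.5 ]
0.032 err mm [0.01 0.51 0.04] F [ 0.1  0.3 -0.8] M [-0.07 -0.09 -0.02] t 13.0
0.036 err mm [-0.04  0.59 -0.01] F [-0.3  0.8 -0.9] M [-0.02 -0.1   0.04] t 13.28
0.04 err mm [-0.01  0.61  0.01] F [-0.2 -0.3 -0.6] M [-0.05 -0.1   0.04] t 13.57
0.044 err mm [-0.04  0.61 -0.01] F [-0.   0.3 -0.9] M [-0.03 -0.05  0.01] t 13.85
0.048 err mm [-0.02  0.62 -0.01] F [-0.6  0.8 -0.3] M [-0.04 -0.02 -0.02] t 14.13
0.051 err mm [-0.02  0.57 -0.01] F [-0.9 -0.3 -0.1] M [-0.03 -0.02  0.01] t 14.38
```

View pics/w3.png

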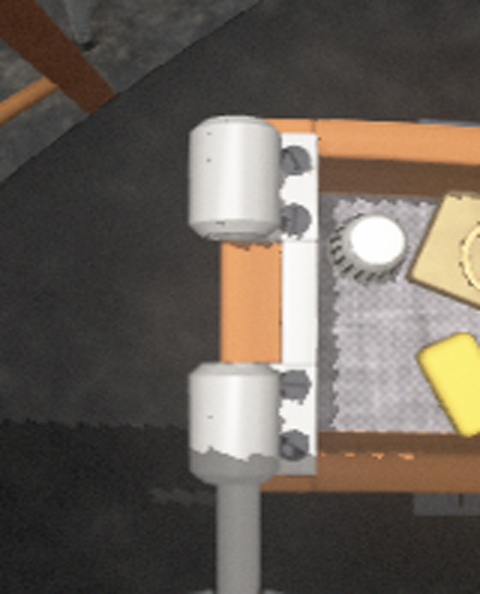

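The pin is in with no contact force, and the tip doesn't show in the gap. Releasing and rechecking.

```bash
python3 - <<'E'
from h import *
by=20.76; R=rz(by)
command_gripper(0.3); sleep(.3)
p=get_state()["tool_pos"]; print(p)
servo_line(p+[0,0,.1],speed=.15)
servo_line(p+[0,0,.14]+R@[-.03,-.04,0],speed=.25)
s,o=look("wrist",["gap_center","right_mouth","left_mouth","pin_tip","hinge_pin","lid_batten"])
for k,v in o.items(): print(k,v)
print(get_state()["time_s"])
np.savez("s4.npz",R=s["R"],t=s["t"],mtx=s["mtx"])
cv2.imwrite("pics/w4.png",s["img"]); cv2.imwrite("pics/w4c.png",cv2.resize(s["img"][40:290,150:400],None,fx=3,fy=2.4,interpolation=cv2.INTER_CUBIC))
E
```

```text
[0.53926022 0.2186575  0.06019985]
gap_center [(0.66, [0.5128, 0.2849, 0.0631])]
right_mouth [(0.89, [0.5291, 0.2552, 0.0655])]
left_mouth [(0.62, [0.4949, 0.3286, 0.0637])]
pin_tip []
hinge_pin [(0.59, [0.5339, 0.2313, 0.0563])]
lid_batten [(0.79, [0.4958, 0.0845, 0.0226])]
16.8417
```

View pics/w4c.png

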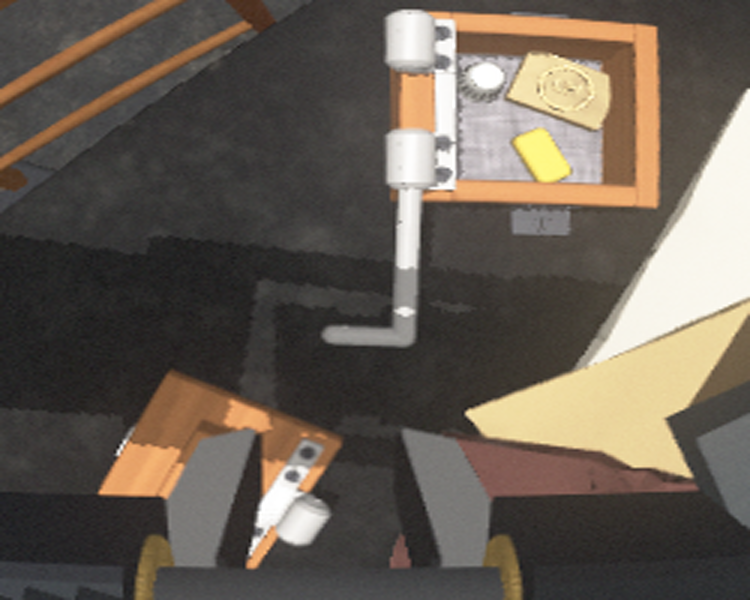

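The pin stays by itself: shank from the mouth (410,187) to the bend (405,345), nothing showing in the gap. I check the depth numerically, then take one close look at the lid and grasp it.

```bash
python3 - <<'E'
from h import *
by=20.76; R=rz(by); o=np.array([.55535,.3067,0])
s=dict(np.load("s4.npz"))
for n,uv,z in (("mouth",(286.7,117.9),.066),("bend",(285,184.2),.060)):
    X=back(s,np.array(uv),z)[0]; print(n,(R.T@(X-o)*1e3).round(1))
ly=-6.5
obs=[]
def add(P,yaw):
    move_pose(P,[0,90,yaw]); s,q=look("wrist",["lid","lid_knuckle","lid_batten"])
    for k,m in (("lid",(0,0)),("lid_knuckle",(.0455,0)),("lid_batten",(-.01,0))):
        if q[k] and q[k][0][0]>.5 and abs(q[k][0][1][1]-.08)<.03: obs.append((m,q[k][0][1][:2])); print(k,q[k][0])
    return s
add([.487,-.005,.16],-96.5); s=add([.475,.005,.12],-96.5)
m=cut_out("lid","wrist"); print([(d["conf"],d["mask"].sum()) for d in m])
im=cv2.resize(s["img"],None,fx=1.5,fy=1.5); cv2.imwrite("pics/w5.png",im)
old=[((0,0),(.5099,.081)),((.0455,0),(.5505,.0717)),((-.01,0),(.4956,.0777)),((0,0),(.5061,.081)),((.0455,0),(.55,.0754)),((-.01,0),(.4923,.0831)),((0,0),(.5052,.0775)),((.0455,0),(.5493,.0775)),((-.01,0),(.4971,.0823))]
for q in (obs,obs+old): y,c=fit2(*zip(*q)); print("lid",y,c)
np.savez("s5.npz",R=s["R"],t=s["t"],mtx=s["mtx"])
for n,X in dict(tl=[-.0425,.045,.012],tr=[.0425,.045,.012],bl=[-.0425,-.045,.012],br=[.0425,-.045,.012],kn=[.0455,0,.032],bt1=[-.01,.03,.034],bt2=[-.01,-.03,.034]).items():
    print(n,(proj(s,np.r_[c,0]+rz(y)@X)*1.5).round(0))
print(get_state()["time_s"])
E
```

```text
mouth [-47.6 -40.3  66. ]
bend [ -48.  -112.3   60. ]
lid (0.72, [0.505, 0.0756, 0.0003])
lid_knuckle (0.71, [0.5526, 0.0774, 0.0223])
lid_batten (0.79, [0.4984, 0.0818, 0.0241])
lid (0.92, [0.5063, 0.0766, 0.0013])
lid_knuckle (0.64, [0.5499, 0.0755, 0.0201])
lid_batten (0.74, [0.4966, 0.0822, 0.0275])
[(0.95, np.int64(8457))]
lid -3.9080911302180232 [0.50632752 0.07898985]
lid -5.442841972516214 [0.50587335 0.07954242]
tl [359. 106.]
tr [492. 107.]
bl [362. 245.]
br [492. 244.]
kn [505. 174.]
bt1 [413. 123.]
bt2 [414. 223.]
18.35
```

View pics/w5.png

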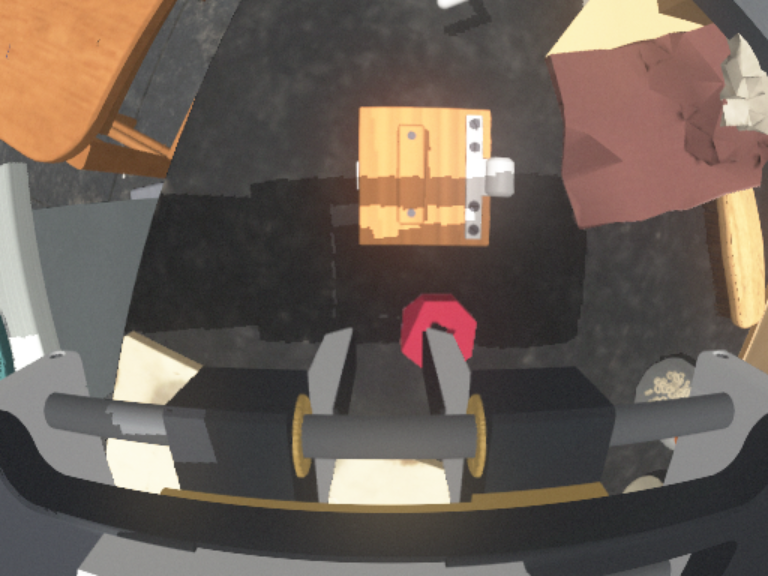

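The predicted corners match the picture within about 2 mm; the lid's yaw is about −6.5°. Pin depth is about 18–21 mm. Grasping the batten and bringing the lid to a standoff.

```bash
python3 - <<'E'
from h import *
ly=-6.5; g=np.array([.5057,.0795,0])+rz(ly)@[-.01,0,0]
command_gripper(0.38,45)
move_pose([g[0],g[1],.07],[0,90,ly-90])
servo_line([g[0],g[1],.0145],speed=.1); sleep(.15)
z0=get_state()["tool_pos"][2]; print("z",z0,get_state()["force"].round(1))
command_gripper(0.0,45); st=get_state(); print(st["grip_width"]*94, st["tool_pos"])
servo_line([g[0],g[1],.13],speed=.15); print("F",get_state()["force"].round(1),get_state()["moment"].round(2))
by=20.76;R=rz(by);o=np.array([.55535,.3067,0])
ga=o+R@[-.047,0,0]
p=ga+R@[-.0555-.030,0,0]; p[2]=.040+z0
move_pose([p[0],p[1],.14],[0,90,by-90])
servo_line(p,speed=.15); sleep(.2)
st=get_state(); print("err",((st["tool_pos"]-p)*1e3).round(2),st["tool_rot"],st["grip_width"]*94,st["time_s"])
s,q=look("wrist",["gap_center","right_mouth","left_mouth","lid_knuckle","lid_batten","hinge_pin"])
for k,v in q.items(): print(k,[ (c,(R.T@(np.array(x)-o)*1e3).round(1).tolist()) for c,x in v])
np.savez("s6.npz",R=s["R"],t=s["t"],mtx=s["mtx"],p=st["tool_pos"])
cv2.imwrite("pics/w6.png",s["img"]);cv2.imwrite("pics/w6c.png",cv2.resize(s["img"][60:310,180:400],None,fx=3.4,fy=2.4,interpolation=cv2.INTER_CUBIC))
E
```

```text
z 0.01554523819233513 [ 0.6 -0.1 -0.3]
15.488083577546744 [0.495694   0.08070603 0.01468609]
F [-0.2  0.3 -1.2] [-0.01 -0.05  0.  ]
err [1.02 0.36 1.47] [93.76090649 89.83585668 24.51188654] 15.505436962723362 23.1
gap_center [(0.65, [-49.1, -0.8, 63.7]), (0.6, [0.5, 0.0, -0.4])]
right_mouth [(0.47, [-123.8, -4.5, 41.6])]
left_mouth []
lid_knuckle [(0.73, [-75.1, 1.5, 66.3])]
lid_batten [(0.65, [-48.0, 38.4, 66.5]), (0.56, [-125.6, 1.4, 67.6])]
hinge_pin []
```

View pics/w6.png

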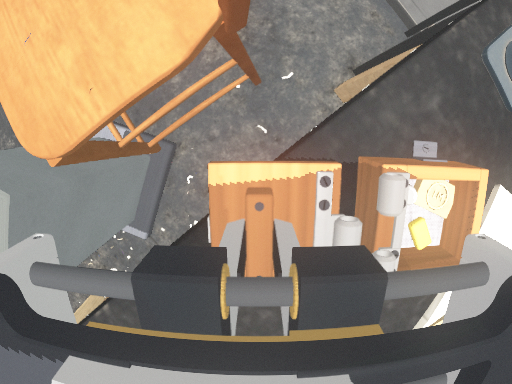

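The lid is held level, in line with the box; its knuckle at about (347,230) faces the gap between the box knuckles (392,193) and (385,262). I zoom in for the y alignment.

```bash
python3 - <<'E'
from h import *
im=cv2.imread("pics/w6.png")
c=cv2.resize(im[160:280,315:425],None,fx=7,fy=5,interpolation=cv2.INTER_CUBIC)
for r in range(160,280,10): cv2.line(c,(0,(r-160)*5),(10,(r-160)*5),(0,255,0),1)
cv2.imwrite("pics/w6c.png",c)
st=get_state(); print(st["tool_pos"],st["tool_rot"],np.load("s6.npz")["p"])
E
```

```text
[0.43148491 0.25981034 0.05567487] [82.63922013 89.98434255 13.40961877] [0.43247772 0.26009866 0.05701929]
```

View pics/w6c.png

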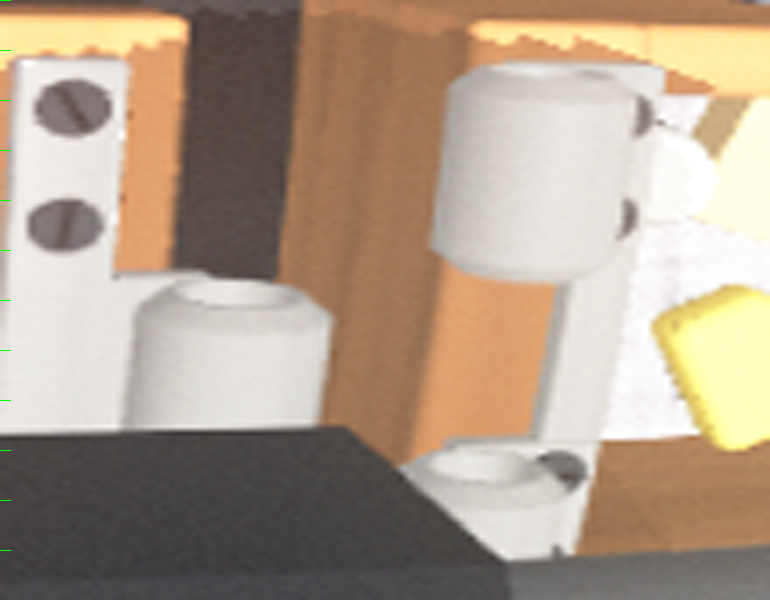

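```bash
python3 - <<'E'
from h import *
by=20.76;R=rz(by);o=np.array([.55535,.3067,0])
s=dict(np.load("s6.npz")); p=s["p"]
P={"L mouth outer":(o+R@[-.047,.04,.063],(392,175)),"R inner mouth":(o+R@[-.047,-.014,.063],(384.6,253.6)),
"lid mouth":(p+R@[.0555,.012,.0083],(349.3,219)),"lid corner top":(p+R@[-.0325-0+.085-.0,.045,-.0027],(341.5,162.5)), "lid cornerL":(p+R@[-.0325,.045,-.0027],(209,162.5))}
for n,(X,m) in P.items(): print(n,proj(s,X).round(1),m)
for n in P: 
    X=P[n][0]; d=proj(s,X+R@[0,.001,0])-proj(s,X); print(n,"px/mm y",d.round(2))
E
```

```text
L mouth outer [392.9 172.8] (392, 175)
R inner mouth [383.9 251.8] (384.6, 253.6)
lid mouth [348.8 217. ] (349.3, 219)
lid corner top [342.6 162. ] (341.5, 162.5)
lid cornerL [207.4 161.3] (209, 162.5)
L mouth outer px/mm y [ 0.12 -1.56]
R inner mouth px/mm y [ 0.2  -1.35]
lid mouth px/mm y [ 0.13 -1.54]
lid corner top px/mm y [ 0.07 -1.57]
lid cornerL px/mm y [-0.04 -1.6 ]
```

Both knuckles show the same 2 px offset from the model, so the lid is aligned in y to under 1 mm. I close in along the box's +x with force monitoring.

```bash
python3 - <<'E'
from h import *
by=20.76;R=rz(by);o=np.array([.55535,.3067,0]);rpy=[0,90,by-90]
fin=o+R@[-.1025,0,.0547]
corr=np.zeros(3)
def go(x,sp,st_=.25):
    t=fin+R@[x,0,0]; servo_line(t+corr,rpy,speed=sp); sleep(st_)
    st=get_state(); f=R.T@st["force"]; e=R.T@(st["tool_pos"]-t)
    print(round(x*1e3,1),"err",(e*1e3).round(2),"F",f.round(1),"M",(R.T@st["moment"]).round(2),round(st["time_s"],2)); return e,f
go(-.03,.05,.5)
e,f=go(-.012,.05,.5); corr-=R@e; e,f0=go(-.009,.03,.4); corr-=R@e*[1,1,1]
for x in (-.006,-.004,-.003,-.002,-.001,0,.0007,.0014,.002):
    e,f=go(x,.02)
    if f[0]-f0[0]<-7 or np.abs(f-f0).max()>20: break
s,q=look("wrist",["gap_center","lid_knuckle"])
for k,v in q.items(): print(k,[ (c,(R.T@(np.array(x)-o)*1e3).round(1).tolist()) for c,x in v])
np.savez("s7.npz",R=s["R"],t=s["t"],mtx=s["mtx"],p=get_state()["tool_pos"])
c=s["img"]; cv2.imwrite("pics/w7.png",c); cv2.imwrite("pics/w7c.png",cv2.resize(c[140:290,260:410],None,fx=5,fy=4,interpolation=cv2.INTER_CUBIC))
E
```

```text
-30.0 err [0.01 0.01 0.01] F [ 0.4 -0.5 -1.2] M [-0.07 -0.04  0.05] 24.2
-12.0 err [-0.03 -0.    0.08] F [-0.1 -0.1 -1.2] M [-0.1  -0.05  0.02] 25.21
-9.0 err [-0.    0.02 -0.09] F [-0.2  0.1 -1.5] M [-0.06 -0.06  0.06] 25.86
-6.0 err [-0.01 -0.   -0.01] F [ 0.3 -0.4 -2.3] M [-0.06 -0.05 -0.02] 26.41
-4.0 err [ 0.   -0.02 -0.02] F [-0.1 -0.1 -1.6] M [ 0.   -0.14 -0.  ] 26.91
-3.0 err [ 0.02 -0.01  0.02] F [ 0.3 -0.6 -1.5] M [-0.07 -0.06  0.  ] 27.41
-2.0 err [ 0.05 -0.02  0.01] F [ 0.4 -0.7 -2.2] M [-0.01 -0.03  0.02] 27.91
-1.0 err [ 0.03 -0.    0.02] F [ 0.6  0.1 -1.8] M [-0.08 -0.07 -0.02] 28.41
0.0 err [ 0.01  0.01 -0.01] F [-0.4  0.5 -1.8] M [-0.02 -0.04 -0.05] 28.91
0.7 err [-0.63  0.04  0.02] F [-5.8  1.   2.1] M [-0.01  0.77  0.  ] 29.41
1.4 err [-1.31  0.05  0.03] F [-7.   0.   3.6] M [-0.03  1.04  0.  ] 29.91
2.0 err [-1.94  0.04  0.02] F [-8.7  0.5  5.2] M [-0.03  1.35 -0.03] 30.41
gap_center [(0.51, [-48.1, 39.0, 65.1])]
lid_knuckle [(0.77, [-45.3, 0.7, 63.0])]
```

View pics/w7c.png

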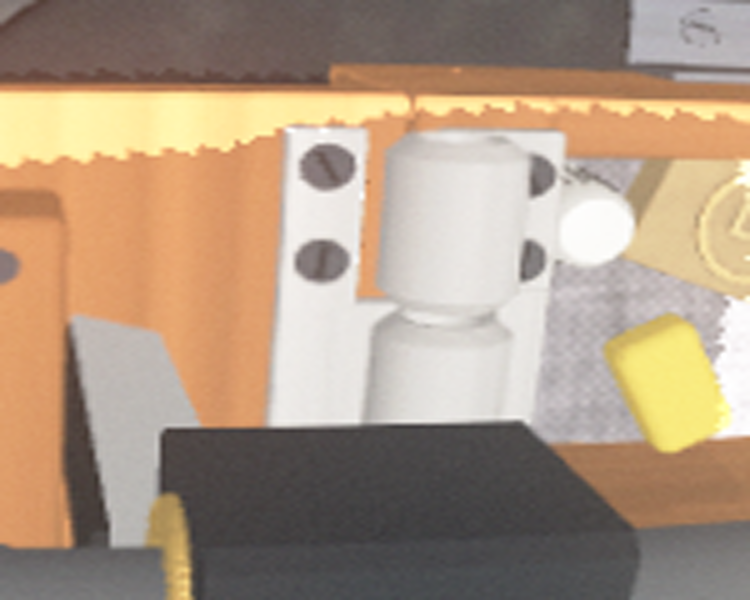

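The edge touched the face at the model position (within 0.1 mm), and the knuckle sits in the gap, in line with the box knuckle (390–525 × 130–310 in the crop), with no side force. I'll ease the push a little, watch for drift, and check the pin and bystanders.

```bash
python3 - <<'E'
from h import *
by=20.76;R=rz(by);o=np.array([.55535,.3067,0]);rpy=[0,90,by-90]
fin=o+R@[-.1025,0,.0547]
def rep(n):
    st=get_state(); print(n,"err",(R.T@(st["tool_pos"]-fin)*1e3).round(2),"F",(R.T@st["force"]).round(1),"rot",(st["tool_rot"][2]-st["tool_rot"][0]).round(2),st["tool_rot"][1].round(2),"w",(st["grip_width"]*94).round(2),round(st["time_s"],2))
rep("now")
servo_line(fin+R@[.0012,0,.0],rpy,speed=.02)
for i in range(3): sleep(.6); rep("hold")
for c in ("top","side"):
    s,q=look(c,["hinge_pin","tack_hammer","eyelet_jar","felt_brush","lid_knuckle","lid","gap_center"])
    for k,v in q.items(): print(c,k,v[:1], (R.T@(np.array(v[0][1])-o)*1e3).round(1) if v else "")
    cv2.imwrite(f"pics/{c}9.png",s["img"])
im=cv2.imread("pics/side9.png"); cv2.imwrite("pics/side9c.png",cv2.resize(im[220:370,150:350],None,fx=4,fy=4,interpolation=cv2.INTER_CUBIC))
E
```

```text
Traceback (most recent call last):
AttributeError: 'float' object has no attribute 'round'
```

```bash
python3 - <<'E'
from h import *
by=20.76;R=rz(by);o=np.array([.55535,.3067,0]);rpy=[0,90,by-90]
fin=o+R@[-.1025,0,.0547]
def rep(n):
    st=get_state(); print(n,"err",(R.T@(st["tool_pos"]-fin)*1e3).round(2),"F",(R.T@st["force"]).round(1),"rot",round(st["tool_rot"][2]-st["tool_rot"][0],2),round(st["tool_rot"][1],2),"w",round(st["grip_width"]*94,2),round(st["time_s"],2))
rep("now")
servo_line(fin+R@[.0012,0,.0],rpy,speed=.02)
for i in range(3): sleep(.6); rep("hold")
for c in ("top","side"):
    s,q=look(c,["hinge_pin","tack_hammer","eyelet_jar","felt_brush","lid_knuckle","lid","gap_center"])
    for k,v in q.items(): print(c,k,v[:1], (R.T@(np.array(v[0][1])-o)*1e3).round(1) if v else "")
    cv2.imwrite(f"pics/{c}9.png",s["img"])
im=cv2.imread("pics/side9.png"); cv2.imwrite("pics/side9c.png",cv2.resize(im[220:370,150:350],None,fx=4,fy=4,interpolation=cv2.INTER_CUBIC))
E
```

```text
now err [0.1  0.03 0.08] F [-9.  -0.4  5. ] rot -69.23 89.75 w 15.24 30.56
hold err [0.07 0.04 0.03] F [-6.9 -0.1  3.3] rot -69.23 89.86 w 15.84 31.41
hold err [0.1  0.03 0.02] F [-7.5  0.6  3.5] rot -69.24 89.86 w 15.27 32.01
hold err [0.08 0.05 0.  ] F [-6.6  0.6  2.6] rot -69.24 89.86 w 15.88 32.61
top hinge_pin [(0.68, [0.5338, 0.2317, 0.0559])] [-46.7 -62.5  55.9]
top tack_hammer [(0.86, [0.4939, -0.2506, 0.0095])] [-255.  -499.3    9.5]
top eyelet_jar [(0.95, [0.6905, -0.1069, 0.0025])] [ -20.2 -434.7    2.5]
top felt_brush [(0.79, [0.7531, 0.0124, 0.0036])] [  80.6 -345.3    3.6]
top lid_knuckle [(0.67, [0.512, 0.2904, 0.0661])] [-46.3   0.1  66.1]
top lid [(0.7, [0.4732, 0.275, 0.0404])] [-88.1  -0.5  40.4]
top gap_center [(0.92, [0.5078, 0.2868, 0.0628])] [-51.5  -1.8  62.8]
side hinge_pin [(0.61, [0.5312, 0.2319, 0.0548])] [-49.1 -61.4  54.8]
side tack_hammer [] 
side eyelet_jar [(0.74, [0.6906, -0.1058, -0.0047])] [ -19.7 -433.7   -4.7]
side felt_brush [(0.73, [0.7471, 0.0157, -0.0022])] [  76.2 -340.1   -2.2]
side lid_knuckle [(0.91, [0.5105, 0.2894, 0.0638])] [-48.1  -0.3  63.8]
side lid [(0.68, [0.471, 0.2748, 0.0411])] [-90.2   0.1  41.1]
side gap_center [(0.78, [0.5122, 0.2916, 0.0661])] [-45.7   1.2  66.1]
```

View pics/side9c.png

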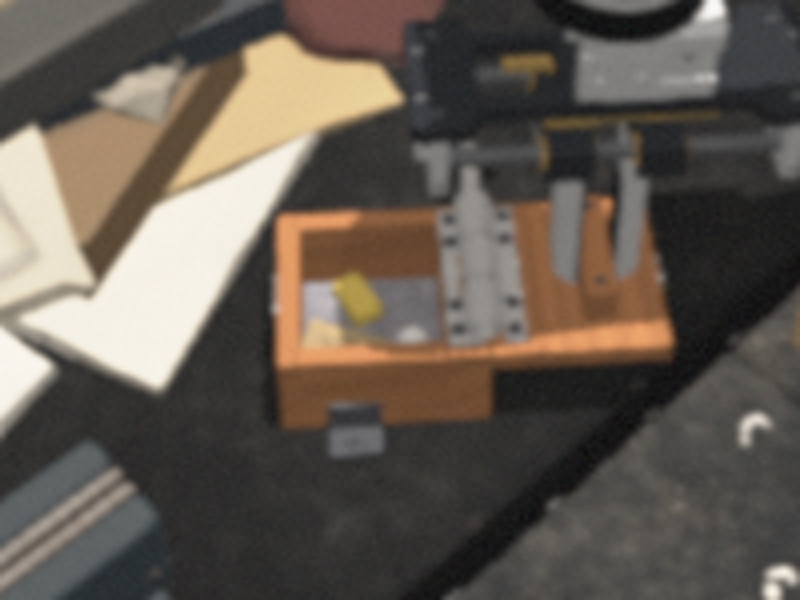

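The side view shows the lid hung level and flush: its knuckle is in line with the box's between the two leaves (crop col ~478), and the pin runs up from the right knuckle. Handing in.

```bash
python3 -c "
from h import *
print(hand_in())"
```

```text
the job is handed in; nothing more can be done
None
```

The pin is started in the box's right-hand knuckle, and the lid is held level in the hinge with its edge against the box. I handed it in at about 33 s of the 58 s.

- **Pin:** It went in without measurable contact force and stayed when I let go. By back-projection it is about 18–22 mm deep in the 26 mm knuckle, with nothing showing in the gap. Both fixed cameras still found it there at the end. In the picture after release the leg seemed to lie sideways rather than hanging down; I didn't check whether it swung later.
- **Lid:** I gripped it by the batten. The edge met the box face within 0.1 mm of where the box model put it.
- **Final hold:** The arm presses with about 7 N, with no side force, and stayed steady over 1.8 s. The wrist stayed within 0.2° of vertical. The networks put the lid knuckle within about 3 mm of the gap centre, which is within their error; the wrist close-up showed it in line.
- **Disagreement:** There was a small upward force on the lid at the end (about 3 N, against −2 N hanging free). I took this to be friction at the box face, because the height did not change.
- **Bystanders:** The jar and brush were where they started in both cameras. The hammer was seen only by the top camera; the side camera missed it.
- **Pictures:** I viewed 12, two over the budget of 10.

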